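Clip the cover onto the plate shaker

TASK

Get the plate shaker ready to run: pick up the white cover that has the two clip arms, set it square over the tray holding the black well plate, and press it gently straight down until the clips at both ends have snapped under the tray's rim and it sits fully home. Then let go, and leave the plain lid and the vials where they are.

Things in the scene. Friction and masses are not known exactly. Their poses are not given: they have to be found in the camera images.
- cover: white plastic clip cover, 150 mm long (x, over the clips), 108 mm wide (y), about 0.2 kg, loose on the bench on its two side skirts. Origin: centre of the skirts' underside. Skirts (inner faces 99 mm apart, feet bevelled) z 0 to 30; top plate z 30 to 34. At each x end a clip arm 40 mm wide, z 9 to 52, with an inward tooth (flat top at z 24, bevelled below). Alike after a half turn about z.
- handle (a point): centre of the top of the cover's handle, 64 mm above the cover's origin: a bar 60 mm long (x), 18 mm across (y), 30 mm tall, upright on the middle of the top plate
- clip_a (a joint): swing of the clip arm at the cover's +x end, rad: 0 at rest, grows to about 0.17 while its tooth is forced outwards over the rim and springs back below 0.04 when it has snapped under it
- clip_b (a joint): the same for the clip arm at the cover's -x end
- rim (a point): centre of the tray's rim top, 106 to 142 mm over the bench, moving with the tray. The aluminium tray on the plate shaker (white machine, 200 x 150 x 50 mm, fixed) is 142 mm long (x) over its end flanges, 94 mm wide (y), and holds a black well plate below the rim. Fully home the cover's top plate lies on the rim, its origin 30 mm below this point; the clips first touch about 17 mm above home.
- flange (a point): top of the tray's +x end flange at its outer edge (-x end alike); 5 mm thick, open below. The tray gives way: about 4 N slides its carriage down to a stop, 0 to 24 mm below (not known beforehand), then springs yield up to 11 mm. So no measured height tells where the clips snap. Forcing both teeth over takes 8 to 16 N in all, by friction, then the force drops. Over 25 N damages the tray.
- lid: a plain white lid of similar size (128 x 86 x 24 mm) with a round 28 mm knob and no clips: not wanted, leave it. Origin: centre of its underside.
- vial_a: amber vial with white cap, 27 mm across, 58 mm tall, standing on the bench; leave it. Origin: centre of its underside.
- vial_b: another such vial
- vial_c: another such vial
Not all that is in view belongs to the job. What is shaped like the cover but pink or red is not meant.

How it is judged:
On the way, in this order (a step that is already met when the one before it is completed fails the run):
1. the cover is lifted clear of the bench (height (world z) of cover above 0.04 m), for 0.2 s.
2. the cover is pressed home and both clips have snapped under the rim (z of cover in the frame of rim below -0.027 m and horizontal distance between cover and rim below 0.006 m and value of joint each of clip_a, clip_b below 0.06 rad), for 0.2 s.
At the end, for the whole second after the job is handed in: The cover sits on the tray with its origin 27 to 33 mm below the rim point (top plate within 3 mm of the rim), centred within 6 mm, in line within 0.08 rad, upright within 0.06 rad, both clip arms sprung back to under 0.06 rad, at rest (all of step 2 and z of cover in the frame of rim above -0.033 m and angle between the x axis of cover and the x axis of rim, either way round below 0.08 rad and angle between cover's own z axis and vertical below 0.06 rad and linear speed of cover below 0.02 m/s); the robot touches nothing.
It fails at once if the tray is pressed with more than 25 N (contact force between any of cover, the arm, the fingers and platform above 25 N).
It fails at once if the plain lid or a vial is pushed away by more than 30 mm (distance of any of lid, vial_a, vial_b, vial_c from where it was at the start of the episode above 0.03 m).
It fails at once if a vial is knocked over (angle between any of vial_a, vial_b, vial_c's own z axis and vertical above 0.5 rad).
It also fails if it takes over 42 s, if anything falls off the work surface, if the arm or the gripper's body presses on something with over 40 N, if the wrist force passes 120 N, or if a joint passes its speed limit or range.

ROBOT

A 6-joint arm with a two-finger parallel gripper is mounted at the origin on the work surface. World frame = base frame: x ahead of the robot, y to its left, z up, the work surface at z = 0. Lengths are in m, angles in rad, forces in N, time in s.
With the tool pointing down it reaches from about 0.35 to 0.975 m from the base axis. Payload 4.9 kg.
Tool frame: the origin (TCP) lies between the finger pads; the fingertips stand 17 mm ahead of it and the grasp point (between the pads) lies 2 mm behind it; z points along the fingers, y is the direction in which the jaws open and shut (so a half turn about z gives the same grasp; the last joint's range is limited). The gripper opens to 85 mm and grips with 20 to 120 N. Pads are 22 mm wide; open, the fingers measure 114 mm over their backs; the gripper's body (76 mm by 85 mm) begins 54 mm behind the grasp point. The pads swing forward as they close: fully open they stand 13 mm farther back than shut.
Start: joints at [-1.296, 0.053, 1.613, -0, 1.476, -0.119], TCP at [0.24, -0.577, 0.248] pointing down, gripper open.
Joint ranges: [-3.01, 3.01], [-1.01, 2.22], [0.06, 2.58], [-1.02, 4.17], [0.09, 2.62], [-3.14, 3.14]. Speed limits (rad/s): [2.57, 2.57, 3.14, 3.14, 3.14, 3.14].

INTERFACE

Orientations are given as a unit quaternion [w, x, y, z].
In Python, from plant import state, grab_frame, camera_model, job_done, find_in, silhouettes, landmark_of gives the robot as it stands.
- The arm moves only by the shell command python3 -m crank 'ROWS'. ROWS is JSON, a list of rows, each an object with "angular": the turn, a rotation vector about the tool's x, y, z each as a share of 5 degrees, from -1 to 1, a list of three; "delta_pos": the shift along the tool's x, y, z each as a share of 3 cm, from -1 to 1, a list of three; "gripper": the opening, from 0 (shut) to 1 (fully open). In form: [{"angular": [ax, ay, az], "delta_pos": [tx, ty, tz], "gripper": gripper}, ...]. A call has 1 to 12 rows; each row shifts and turns the commanded pose from where the row before left it, along the tool's axes as they then stand; what a row does not reach is not made up. A row lasts 1/8 s, in which the tool goes at most 62.5 mm and 10.7 degrees, less where a joint would pass 70% of its speed; a pose out of reach is approached as far as the arm can. A call with a number of a shift or a turn outside -1 to 1 is refused whole. A call with a gripper value outside its range is refused whole. The fingers move at their own pace and stop on an object; the grip force is fixed at half the most. Time passes only in rows, so rows that do not move let the fingers close. It gives the time, the measured TCP pose, the force and the opening at its end, in the units of the state.
- state(): the state, without advancing time (a new reading comes with each control period).
- grab_frame(name): name is "side" or "top" or "wrist"; returns the picture (384x512x3 uint8, red, green, blue); there is no depth.
- camera_model(name): a dict with "camera_matrix" (3x3 intrinsics, pixels), "rvec" (rotation vector, rad) and "tvec" (3), from world to camera coordinates, as OpenCV has them; the wrist camera has in their place "mount" (4x4, takes a point from camera to tool coordinates, whose origin is the TCP and whose axes are the flange's). Camera axes: x right, y down, z forward; pixel columns grow to the right and rows downward; lengths in m; the calibration is good to about 2 mm. A picture is of the moment at which its call begins: read the wrist's pose just before it. camera_model takes no time and is no camera call.
- job_done(): hands the job in, once; it reports no verdict.
Trained networks look in the newest picture that a camera, given by its name, has taken for a name from the list of things; names that differ only in an ending like _2 or _b are one class to them, and where a whole thing is asked for, a point or a joint stands for the part that bears it (a point fixed in the world has none). Each returns a list of dicts, best first, with "conf" (0 to 1); they miss things now and then, are a little off and sometimes report something else, mostly with a low value. They report only what shows in the picture. A call takes as long as a camera call. They do not tell look-alikes from the thing itself.
- find_in(camera, target): "bbox" ([left, top, right, bottom] in pixels, round what is visible of it).
- silhouettes(camera, target): "mask" (384x512 bool, what is visible of it) and "bbox" ([left, top, right, bottom] in pixels, round what is visible of it).
- landmark_of(camera, target): "pixel" ([column, row] in pixels: a listed point, or the origin of a listed thing).
The state is a dict: "time": time; "joint_pos": joint angles; "joint_vel": joint speeds; "joint_efforts": joint torques, N m; "tool_pos": TCP position; "tool_rot": TCP orientation; "contact_force": force on the tool from outside, world axes, zero at the start; "ft_torque": the same for the moment, N m; "gripper_width": opening from 0.0 (shut) to 1.0 (fully open).
Only numpy, scipy, OpenCV 4.12 (cv2) and the standard library are available. Lean on these libraries where they do the work, as an engineer would, in place of code of your own. Each camera call takes 0.05 s, during which the arm holds its last target.

## Working session

There is one attempt and no reset: what is moved stays moved. The work goes in short steps, Python scripts to look and compute and a shell command to move; the robot and the scene stay as the last step left them, time stands still between calls to the robot, and variables do not carry over. Pictures are saved under pics/ and viewed, and the job is handed in when it is done.

```bash
ls; mkdir -p pics; python3 - <<'E'
from plant import *
import cv2
s=state();print({k:s[k] for k in('time','tool_pos','tool_rot','contact_force','gripper_width')})
for c in('side','top'):
    f=grab_frame(c);cv2.imwrite(f'pics/{c}0.png',f[:,:,::-1])
    for t in('cover','handle','rim','flange','lid','vial_a'):
        for r in landmark_of(c,t)[:4]:print(c,t,r)
    m=camera_model(c);print(m)
E
```

```text
pics
{'time': 0.0, 'tool_pos': array([ 0.23964312, -0.57659377,  0.24707393]), 'tool_rot': array([-1.02454646e-03,  9.80675263e-01,  1.95639907e-01, -7.09299974e-05]), 'contact_force': array([ 0.42853278, -0.52519262, -0.11540043]), 'gripper_width': 1.0027819228378674}
side cover {'pixel': [192.5, 166.2], 'conf': 0.93}
side cover {'pixel': [143.6, 349.1], 'conf': 0.84}
side cover {'pixel': [283.4, 209.8], 'conf': 0.7}
side cover {'pixel': [218.9, 205.9], 'conf': 0.59}
side handle {'pixel': [286.8, 195.3], 'conf': 0.95}
side handle {'pixel': [213.3, 186.3], 'conf': 0.91}
side handle {'pixel': [141.3, 329.1], 'conf': 0.88}
side handle {'pixel': [195.4, 150.9], 'conf': 0.78}
side rim {'pixel': [287.6, 250.5], 'conf': 0.77}
side flange {'pixel': [318.2, 243.5], 'conf': 0.87}
side flange {'pixel': [288.9, 250.1], 'conf': 0.26}
side lid {'pixel': [263.6, 159.7], 'conf': 0.97}
side vial_a {'pixel': [318.1, 185.9], 'conf': 0.67}
side vial_a {'pixel': [203.9, 255.5], 'conf': 0.54}
side vial_a {'pixel': [345.8, 243.6], 'conf': 0.44}
{'camera_matrix': array([[372.81907658,   0.        , 256.428
[... 512 characters left out ...]
'conf': 0.68}
top handle {'pixel': [353.1, 271.7], 'conf': 0.68}
top rim {'pixel': [329.3, 172.7], 'conf': 0.84}
top flange {'pixel': [323.3, 148.6], 'conf': 0.87}
top flange {'pixel': [210.6, 117.6], 'conf': 0.42}
top lid {'pixel': [165.3, 161.1], 'conf': 0.66}
top vial_a {'pixel': [280.3, 229.8], 'conf': 0.57}
top vial_a {'pixel': [211.1, 115.7], 'conf': 0.57}
top vial_a {'pixel': [281.6, 119.2], 'conf': 0.52}
{'camera_matrix': array([[354.26764422,   0.        , 254.74790374],
       [  0.        , 354.26764422, 185.42496905],
       [  0.        ,   0.        ,   1.        ]]), 'rvec': array([ 2.20144094, -2.13955277,  0.10316786]), 'tvec': array([-0.0682813 ,  0.50420949,  1.19083672])}
```

View pics/side0.png

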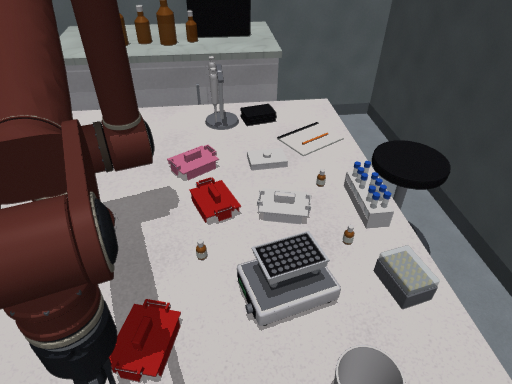

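View pics/top0.png

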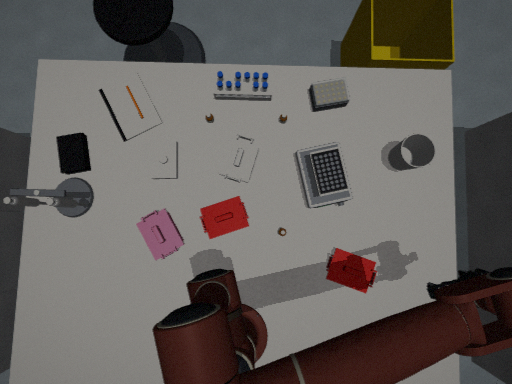

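```bash
cat > h.py <<'E'
from plant import *
import cv2,numpy as np
from scipy.spatial.transform import Rotation as R
def P(c):
    m=camera_model(c)
    if 'mount' in m:
        s=state();T=np.eye(4);q=s['tool_rot'];T[:3,:3]=R.from_quat([q[1],q[2],q[3],q[0]]).as_matrix();T[:3,3]=s['tool_pos']
        W=np.linalg.inv(T@np.array(m['mount']));return m['camera_matrix'],W[:3,:3],W[:3,3]
    return m['camera_matrix'],cv2.Rodrigues(m['rvec'])[0],m['tvec']
def proj(c,X):
    K,Rm,t=P(c);x=(np.atleast_2d(X)@Rm.T+t)@K.T;return x[:,:2]/x[:,2:]
def onz(c,px,z):
    K,Rm,t=P(c);d=Rm.T@np.linalg.solve(K,[px[0],px[1],1]);o=-Rm.T@t;return o+d*(z-o[2])/d[2]
def tri(ps):
    A=[];b=[]
    for c,px in ps:
        K,Rm,t=P(c);d=Rm.T@np.linalg.solve(K,[px[0],px[1],1]);d/=np.linalg.norm(d);o=-Rm.T@t
        M=np.eye(3)-np.outer(d,d);A.append(M);b.append(M@o)
    return np.linalg.lstsq(np.vstack(A),np.hstack(b),rcond=None)[0]
E
python3 - <<'E'
from h import *
print('handle',tri([('side',(286.8,195.3)),('top',(236,155.3))]))
print('rim',tri([('side',(287.6,250.5)),('top',(329.3,172.7))]))
print('flange',tri([('side',(318.2,243.5)),('top',(323.3,148.6))]))
print('cover o',onz('side',(283.4,209.8),0),onz('top',(240.3,157.9),0))
for c,b in(('side',(225,170,350,330)),('top',(210,120,370,220))):
    f=cv2.imread(f'pics/{c}0.png')[b[1]:b[3],b[0]:b[2]]
    k=5 if c=='top' else 3.7
    cv2.imwrite(f'pics/{c}0z.png',cv2.resize(f,None,fx=k,fy=k,interpolation=cv2.INTER_CUBIC))
s=state();print(s['joint_pos'])
E
```

```text
handle [0.60536547 0.01231836 0.04970455]
rim [ 0.54124795 -0.28407124  0.14572648]
flange [ 0.6162161  -0.26585584  0.13852845]
cover o [0.59797726 0.00532279 0.        ] [ 6.04365989e-01 -8.24433712e-05  0.00000000e+00]
[-1.29602432e+00  5.26692059e-02  1.61287967e+00  1.26713683e-06
  1.47599340e+00 -1.18999010e-01]
```

View pics/side0z.png

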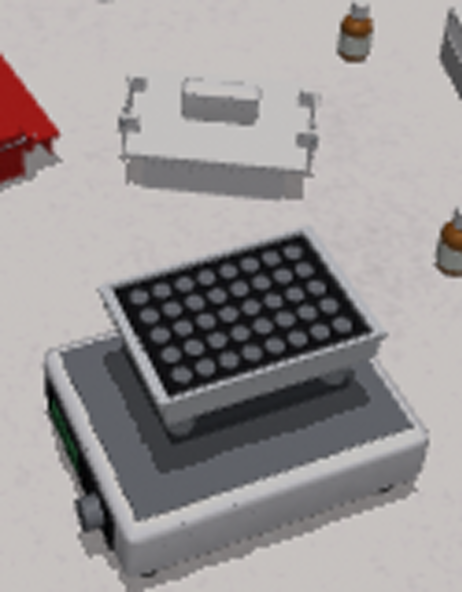

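View pics/top0z.png

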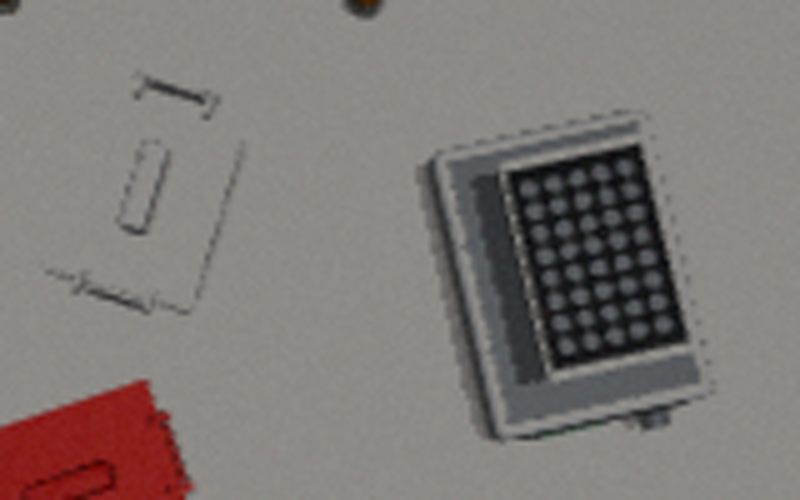

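```bash
python3 - <<'E'
from h import *
def tz(u,v): return (210+u/5-.1,120+v/5-.1)
def sz(u,v): return (225+u/3.7-.1,170+v/3.7-.1)
H=[onz('top',tz(*p),.064) for p in((150,142),(168,150),(140,232),(120,225))]
print(np.round(H,4),np.mean(H,0)); 
d=(H[0]+H[1]-H[2]-H[3]);print('yaw',np.degrees(np.arctan2(d[1],d[0])))
Hs=[onz('side',sz(*p),.064) for p in((183,80),(260,88),(257,100),(183,95))]
print(np.round(Hs,4),np.mean(Hs,0));d=Hs[1]+Hs[2]-Hs[0]-Hs[3];print(np.degrees(np.arctan2(d[1],d[0])))
# well plate corners / tray
T=[onz('top',tz(*p),.135) for p in((500,165),(640,142),(690,345),(548,378))]
print(np.round(T,4),np.mean(T,0))
for i,j in((0,3),(1,2)):
    d=T[i]-T[j];print('tray',np.degrees(np.arctan2(d[1],d[0])))
S=[onz('side',sz(*p),.14) for p in((100,290),(307,230),(383,337),(165,408))]
print(np.round(S,4),np.mean(S,0))
for i,j in((1,0),(2,3)):
    d=S[i]-S[j];print('tray',np.degrees(np.arctan2(d[1],d[0])),np.linalg.norm(d))
E
```

```text
[[ 0.6257 -0.0007  0.064 ]
 [ 0.6206 -0.0129  0.064 ]
 [ 0.5646  0.004   0.064 ]
 [ 0.5689  0.0175  0.064 ]] [0.59494365 0.00196971 0.064     ]
yaw -17.287641140330553
[[ 5.697e-01  1.690e-02  6.400e-02]
 [ 6.278e-01 -2.000e-04  6.400e-02]
 [ 6.223e-01 -1.430e-02  6.400e-02]
 [ 5.665e-01 -1.400e-03  6.400e-02]] [5.96568871e-01 2.39309774e-04 6.40000000e-02]
-14.755745490976052
[[ 0.6029 -0.2247  0.135 ]
 [ 0.62   -0.3126  0.135 ]
 [ 0.4926 -0.3445  0.135 ]
 [ 0.4695 -0.2563  0.135 ]] [ 0.54624612 -0.2845232   0.135     ]
tray 13.340437722233856
tray 14.035769883257464
[[ 0.4679 -0.263   0.14  ]
 [ 0.6007 -0.2298  0.14  ]
 [ 0.623  -0.3185  0.14  ]
 [ 0.4919 -0.3519  0.14  ]] [ 0.5459132 -0.2908101  0.14     ]
tray 14.041065192326107 0.13687909355930752
tray 14.264648577464751 0.13524912986353252
```

```bash
python3 - <<'E'
from h import *
m=camera_model('wrist');print(m)
E
python3 -m crank '[{"angular":[0,0,0],"delta_pos":[0.9,-0.6,-0.2],"gripper":1},{"angular":[0,0,0],"delta_pos":[0.9,-0.6,-0.2],"gripper":1},{"angular":[0,0,0],"delta_pos":[0.9,-0.6,-0.2],"gripper":1},{"angular":[0,0,0],"delta_pos":[0.9,-0.6,-0.2],"gripper":1},{"angular":[0,0,0],"delta_pos":[0.9,-0.6,-0.2],"gripper":1},{"angular":[0,0,0],"delta_pos":[0.9,-0.6,-0.2],"gripper":1},{"angular":[0,0,0],"delta_pos":[0.9,-0.6,-0.2],"gripper":1},{"angular":[0,0,0],"delta_pos":[0.9,-0.6,-0.2],"gripper":1},{"angular":[0,0,0],"delta_pos":[0,0,0],"gripper":1}]'
python3 - <<'E'
from h import *
s=state();print(s['time'],s['tool_pos'],s['tool_rot'])
for t in 'wrist',:
    f=grab_frame(t);cv2.imwrite('pics/w1.png',f[:,:,::-1])
for n in('rim','flange'): print(n,landmark_of('wrist',n))
for X in ([.545,-.287,.13],[.596,.001,.064]): print(proj('wrist',X))
E
```

```text
{'camera_matrix': array([[338.52505632,   0.        , 256.45976367],
       [  0.        , 338.52505632, 183.07318023],
       [  0.        ,   0.        ,   1.        ]]), 'mount': array([[-5.27774883e-04, -9.55803462e-01, -2.94005889e-01,
         7.47153975e-02],
       [ 9.99999392e-01, -2.19782549e-04, -1.08060979e-03,
        -1.35920826e-03],
       [ 9.68233213e-04, -2.94006280e-01,  9.55802997e-01,
        -1.26447074e-01],
       [ 0.00000000e+00,  0.00000000e+00,  0.00000000e+00,
         1.00000000e+00]])}
time: 1.82
tool_pos: [0.385, -0.3602, 0.2972]
tool_rot: [0.001, 0.98, 0.197, 0.0]
contact_force: [0.8, 0.4, -0.0]
gripper_width: 1.002
1.825 [ 0.38504359 -0.36018742  0.29720734] [6.98415990e-04 9.80388922e-01 1.97070780e-01 4.26088823e-04]
rim []
flange []
[[248.94722652 -67.35617872]]
[[ -63.93385459 -267.43968991]]
```

```bash
echo
```

```text
(no output)
```

View pics/w1.png

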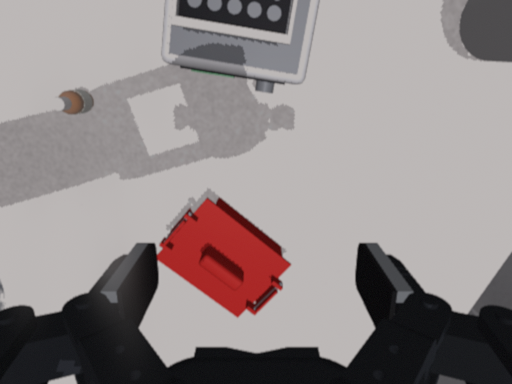

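```bash

python3 -m crank '[{"angular":[0,0,0],"delta_pos":[1,0,-0.5],"gripper":1},{"angular":[0,0,0],"delta_pos":[1,0,-0.5],"gripper":1},{"angular":[0,0,0],"delta_pos":[1,0,-0.5],"gripper":1},{"angular":[0,0,0],"delta_pos":[1,0,-0.5],"gripper":1},{"angular":[0,0,0],"delta_pos":[0,0,0],"gripper":1},{"angular":[0,0,0],"delta_pos":[0,0,0],"gripper":1}]'
python3 - <<'E'
from h import *
s=state();print(s['time'],s['tool_pos'],s['tool_rot'])
for t in 'wrist',:
    f=grab_frame(t);cv2.imwrite('pics/w2.png',f[:,:,::-1])
for n in('rim','flange'): print(n,landmark_of('wrist',n))
for X in ([.545,-.287,.13],[.596,.001,.064]): print(proj('wrist',X))
E
```

```text
time: 2.72
tool_pos: [0.494, -0.316, 0.3553]
tool_rot: [-0.0, 0.981, 0.195, -0.001]
contact_force: [-1.0, -0.5, 0.1]
gripper_width: 0.999
2.725 [ 0.49397769 -0.31599082  0.35533164] [-4.41584834e-04  9.80792355e-01  1.95053012e-01 -6.95861849e-04]
rim [{'pixel': [247.8, 91.5], 'conf': 0.98}]
flange [{'pixel': [258.8, 12.6], 'conf': 0.79}]
[[251.4621205   95.77561029]]
[[ 18.71221215 -60.41327244]]
```

View pics/w2.png

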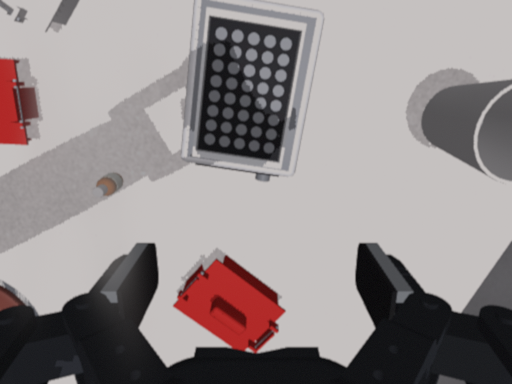

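```bash

python3 - <<'E'
import cv2
f=cv2.imread('pics/w2.png')[0:185,170:335];cv2.imwrite('pics/w2z.png',cv2.resize(f,None,fx=3.2,fy=3.2,interpolation=cv2.INTER_CUBIC))
E
```

```text
(no output)
```

View pics/w2z.png

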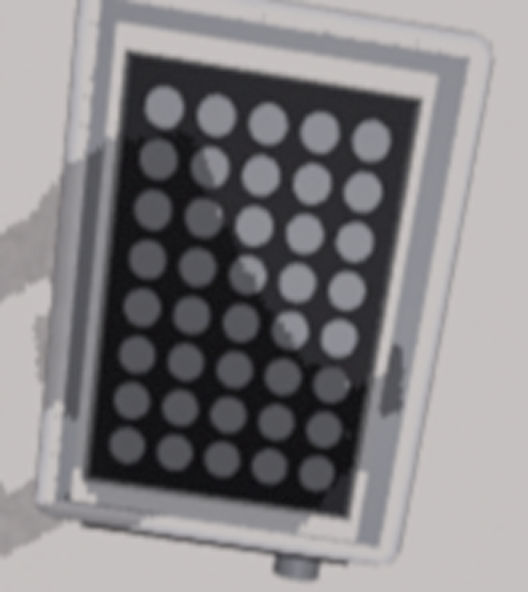

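```bash

cat > fit.py <<'E'
from h import *
from scipy.optimize import least_squares
def fit(obs,x0,L=.142,W=.094,prior=None):
    # obs: list (projector,[4 px]) order: +x+y, +x-y, -x-y, -x+y
    C=np.array([[1,1],[1,-1],[-1,-1],[-1,1]])*[L/2,W/2]
    def f(p,ret=0):
        c,s=np.cos(p[3]),np.sin(p[3]);X=np.c_[C@np.array([[c,s],[-s,c]])+p[:2],np.full(4,p[2])]
        r=[]
        for (K,Rm,t),px in obs:
            x=(X@Rm.T+t)@K.T;r.append(x[:,:2]/x[:,2:]-np.array(px))
        return np.array(r) if ret else np.array(r).ravel()
    s=least_squares(f,x0,loss='soft_l1');return s.x,f(s.x,1)
E
python3 - <<'E'
from fit import *
w=[(170+u/3.2-.15,v/3.2-.15) for u,v in((118,22),(439,74),(355,540),(70,497))]
sd=[(225+u/3.7-.1,170+v/3.7-.1) for u,v in((307,230),(383,337),(165,408),(100,290))]
tp=[(210+u/5-.1,120+v/5-.1) for u,v in((500,165),(640,142),(690,347),(548,380))]
for o in([('wrist',w)],[('side',sd)],[('wrist',w),('side',sd)],[('wrist',w),('side',sd),('top',tp)]):
    x,r=fit([(P(c),p) for c,p in o],[.545,-.287,.13,.24]);print(np.round(x[:3],4),np.degrees(x[3]),'\n',np.round(r,1).tolist())
print('rim',tri([('side',(287.6,250.5)),('wrist',(247.8,91.5)),('top',(329.3,172.7))]))
E
```

```text
[ 0.5458 -0.2812  0.1353] 13.741189099452736 
 [[[0.0, -0.4], [-0.2, 0.2], [-0.1, 0.0], [0.3, 0.2]]]
[ 0.5517 -0.2711  0.1171] 14.462012762800214 
 [[[0.1, 0.0], [0.1, -0.4], [-0.5, 0.0], [0.3, 0.3]]]
[ 0.5461 -0.2814  0.1318] 13.854924539761006 
 [[[0.8, 0.2], [-0.4, 0.4], [0.2, -1.1], [1.4, -0.6]], [[-0.2, -1.0], [-0.1, -0.7], [-2.5, -0.4], [-1.5, -0.8]]]
[ 0.5461 -0.2818  0.1323] 13.857069237239873 
 [[[1.1, 0.2], [-0.0, 0.4], [0.5, -0.9], [1.6, -0.4]], [[-0.1, -1.0], [-0.1, -0.7], [-2.4, -0.4], [-1.5, -0.9]], [[-1.9, -0.2], [-0.9, -1.8], [-0.2, 1.0], [-1.2, 0.8]]]
rim [ 0.54377846 -0.28298637  0.14348329]
```

```bash

python3 -m crank '[{"angular":[0,0,0.87],"delta_pos":[1,0,0.7],"gripper":1},{"angular":[0,0,0.87],"delta_pos":[1,0.0,0.7],"gripper":1},{"angular":[0,0,0],"delta_pos":[0.7,0,0.3],"gripper":1},{"angular":[0,0,0],"delta_pos":[0,0,0],"gripper":1},{"angular":[0,0,0],"delta_pos":[0,0,0],"gripper":1}]'
python3 - <<'E'
from h import *
s=state();print(s['time'],s['tool_pos'],s['tool_rot'])
for t in 'wrist',:
    f=grab_frame(t);cv2.imwrite('pics/w3.png',f[:,:,::-1])
for n in('rim','flange'): print(n,landmark_of('wrist',n))
print(proj('wrist',[.546,-.282,.134]))
f=f[60:310,150:360,::-1];cv2.imwrite('pics/w3z.png',cv2.resize(f,None,fx=2.4,fy=2.4,interpolation=cv2.INTER_CUBIC))
E
```

```text
time: 3.5
tool_pos: [0.5707, -0.2899, 0.3057]
tool_rot: [0.0, 0.993, 0.12, -0.0]
contact_force: [0.1, -1.1, 0.0]
gripper_width: 1.003
3.5 [ 0.57073785 -0.2898672   0.30566511] [ 1.80634178e-04  9.92733618e-01  1.20332554e-01 -8.23770391e-05]
rim [{'pixel': [242.3, 187.0], 'conf': 0.88}]
flange [{'pixel': [243.0, 105.2], 'conf': 0.66}]
[[243.24232665 188.23729496]]
```

View pics/w3z.png

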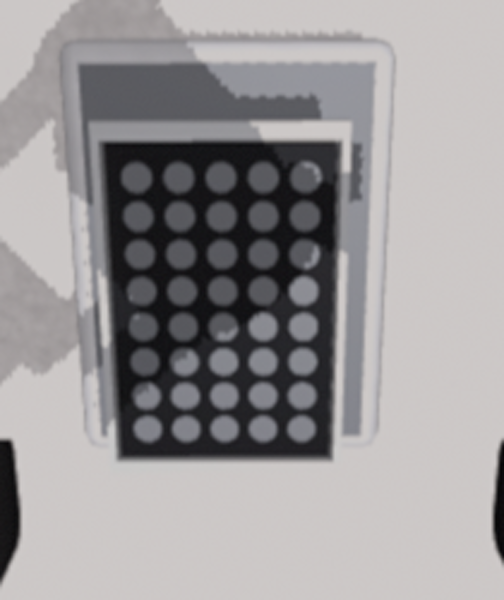

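```bash

python3 - <<'E'
from fit import *
g=lambda L:[(150+u/2.4-.3,60+v/2.4-.3) for u,v in L]
for L,W,p in((.1278,.0855,((103,142),(342,142),(332,459),(118,459))),):
    x,r=fit([(P('wrist'),g(p))],[.545,-.287,.13,.24],L,W);print(x,np.degrees(x[3]),np.round(r,1).tolist())
a,b=g([(90,122),(352,121)])
for z in(.12,.13,.135,.14,.145):
    A,B=onz('wrist',a,z),onz('wrist',b,z);m=(A+B)/2;print(z,np.linalg.norm(A-B),m-.071*np.array([np.cos(.24),np.sin(.24),0]),np.degrees(np.arctan2(*(B-A)[:2])))
E
```

```text
[ 0.54627566 -0.28182382  0.13700469  0.23760868] 13.613974764497387 [[[0.2, -0.4], [-0.4, -0.2], [-0.6, 0.4], [0.8, 0.2]]]
0.12 0.0990204186265665 [ 0.54451709 -0.281256    0.12      ] 166.01322573073136
0.13 0.09585587812979868 [ 0.54545443 -0.28146     0.13      ] 166.01322573073136
0.135 0.09427360788141477 [ 0.5459231 -0.281562   0.135    ] 166.0132257307314
0.14 0.09269133763303092 [ 0.54639178 -0.28166401  0.14      ] 166.01322573073136
0.145 0.09110906738464694 [ 0.54686045 -0.28176601  0.145     ] 166.0132257307314
```

```bash

python3 -m crank '[{"angular":[0,0,0],"delta_pos":[0.36,-1,0],"gripper":1},{"angular":[0,0,0],"delta_pos":[0.36,-1,0],"gripper":1},{"angular":[0,0,0],"delta_pos":[0.36,-1,0],"gripper":1},{"angular":[0,0,0],"delta_pos":[0.36,-1,0],"gripper":1},{"angular":[0,0,0],"delta_pos":[0.36,-1,0.0],"gripper":1},{"angular":[0,0,0],"delta_pos":[0.36,-1,0],"gripper":1},{"angular":[0,0,0],"delta_pos":[0.36,-1,0],"gripper":1},{"angular":[0,0,0],"delta_pos":[0.36,-1,0],"gripper":1},{"angular":[0,0,0],"delta_pos":[0.36,-1,0],"gripper":1}]'
python3 -m crank '[{"angular":[0,0,1],"delta_pos":[0,0,0.7],"gripper":1},{"angular":[0,0,1],"delta_pos":[0,0,0.7],"gripper":1},{"angular":[0,0,1],"delta_pos":[0,0,0.7],"gripper":1},{"angular":[0,0,1],"delta_pos":[0,0,0.7],"gripper":1},{"angular":[0,0,1],"delta_pos":[0,0,0],"gripper":1},{"angular":[0,0,1],"delta_pos":[0,0,0],"gripper":1},{"angular":[0,0,0],"delta_pos":[0,0,0],"gripper":1},{"angular":[0,0,0],"delta_pos":[0,0,0],"gripper":1}]'
python3 - <<'E'
from h import *
s=state();print(s['time'],s['tool_pos'],s['tool_rot'])
for t in 'wrist',:
    f=grab_frame(t);cv2.imwrite('pics/w4.png',f[:,:,::-1])
for n in('handle','cover'): print(n,landmark_of('wrist',n))
print(proj('wrist',[.596,.001,.064]))
f=f[60:340,120:390,::-1];cv2.imwrite('pics/w4z.png',cv2.resize(f,None,fx=2,fy=2,interpolation=cv2.INTER_CUBIC))
E
```

```text
time: 4.78
tool_pos: [0.601, -0.0033, 0.3062]
tool_rot: [0.0, 0.993, 0.12, 0.001]
contact_force: [0.4, 0.1, -0.2]
gripper_width: 0.997
time: 5.78
tool_pos: [0.6011, -0.0042, 0.2218]
tool_rot: [0.0, 0.99, -0.14, 0.0]
contact_force: [-1.1, -0.7, 0.2]
gripper_width: 0.999
5.775 [ 0.60112945 -0.00417382  0.221835  ] [ 3.84773437e-06  9.90158157e-01 -1.39952331e-01  4.10821141e-04]
handle [{'pixel': [246.5, 177.7], 'conf': 0.87}]
cover [{'pixel': [250.2, 162.1], 'conf': 0.92}, {'pixel': [261.4, 324.1], 'conf': 0.71}]
[[253.86650821 175.12922897]]
```

View pics/w4z.png

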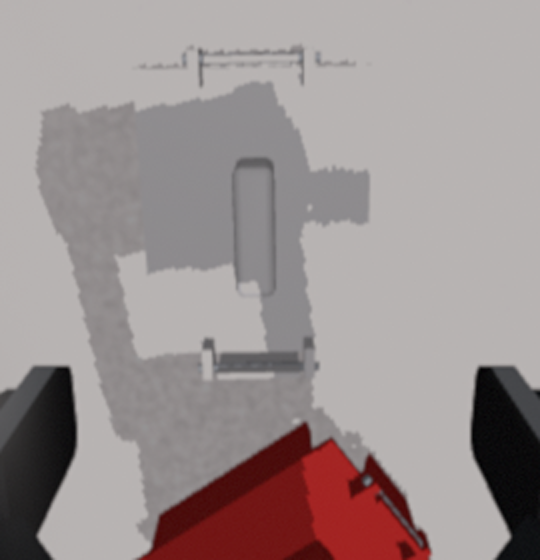

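```bash

python3 - <<'E'
from fit import *
g=lambda L:[(120+u/2-.25,60+v/2-.25) for u,v in L]
print(np.round([onz('wrist',q,.064) for q in g([(234,167),(273.5,167),(275,297),(236,297)])],4))
x,r=fit([(P('wrist'),g([(234,167),(273.5,167),(275,297),(236,297)]))],[.59,0,.064,-.28],.06,.018);print(x,np.degrees(x[3]),np.round(r,1).tolist())
a,b=[onz('wrist',q,.052) for q in g([(251.5,49),(259.5,345)])]
d=a-b;print('clips',a,b,np.linalg.norm(d),(a+b)/2,np.degrees(np.arctan2(d[1],d[0])))
h=onz('wrist',(246.5,177.7),.064);print(h)
q=state()['tool_rot'];print('toolyaw',np.degrees(2*np.arctan2(q[2],q[1])))
E
```

```text
[[ 0.627   0.0071  0.064 ]
 [ 0.6223 -0.009   0.064 ]
 [ 0.5655  0.0067  0.064 ]
 [ 0.5704  0.0236  0.064 ]]
[ 0.59472755  0.00771585  0.05818764 -0.27732369] -15.889476765113027 [[[-0.5, 0.1], [0.6, 0.0], [0.1, -0.1], [-0.1, -0.1]]]
clips [ 0.67079872 -0.0134219   0.052     ] [0.53939171 0.0219722  0.052     ] 0.13609020733736468 [0.60509521 0.00427515 0.052     ] -15.074703568151481
[0.59554951 0.00783454 0.064     ]
toolyaw -16.111915756297545
```

```bash

python3 -m crank '[{"angular":[0,0,0],"delta_pos":[-0.29,-0.32,0.6],"gripper":1},{"angular":[0,0,0],"delta_pos":[0,0,0.8],"gripper":1},{"angular":[0,0,0],"delta_pos":[0,0,0.8],"gripper":1},{"angular":[0,0,0],"delta_pos":[0,0,0.8],"gripper":1},{"angular":[0,0,0],"delta_pos":[0,0,0],"gripper":1},{"angular":[0,0,0],"delta_pos":[0,0,0],"gripper":1}]'
python3 - <<'E'
from h import *
s=state();print(s['time'],s['tool_pos'],s['tool_rot'])
for t in 'wrist',:
    f=grab_frame(t);cv2.imwrite('pics/w5.png',f[:,:,::-1])
for n in('handle','cover'): print(n,landmark_of('wrist',n))
for X in([.5955,.0075,.064],): print(proj('wrist',X))
E
```

```text
time: 6.68
tool_pos: [0.5954, 0.0081, 0.1315]
tool_rot: [-0.0, 0.99, -0.14, 0.0]
contact_force: [1.1, -0.2, -0.4]
gripper_width: 1.001
6.675 [0.59541928 0.00810471 0.13154187] [-3.27386170e-05  9.90129132e-01 -1.40158088e-01  1.08303943e-04]
handle [{'pixel': [259.0, 205.0], 'conf': 0.76}, {'pixel': [56.6, 25.8], 'conf': 0.74}]
cover [{'pixel': [258.8, 176.9], 'conf': 0.91}]
[[259.0869201  205.60426483]]
```

View pics/w5.png

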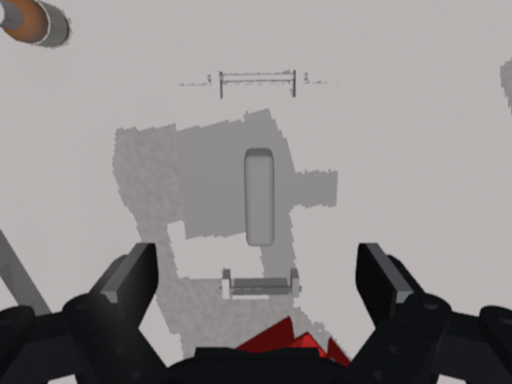

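```bash

python3 -m crank '[{"angular":[0,0,0],"delta_pos":[0,0,0.8],"gripper":1},{"angular":[0,0,0],"delta_pos":[0,0,0.8],"gripper":1},{"angular":[0,0,0],"delta_pos":[0,0,0.6],"gripper":1},{"angular":[0,0,0],"delta_pos":[0,0,0.25],"gripper":1},{"angular":[0,0,0],"delta_pos":[0,0,0],"gripper":1}]'
python3 -m crank '[{"angular":[0,0,0],"delta_pos":[0,0,0],"gripper":0},{"angular":[0,0,0],"delta_pos":[0,0,0],"gripper":0},{"angular":[0,0,0],"delta_pos":[0,0,0],"gripper":0},{"angular":[0,0,0],"delta_pos":[0,0,0],"gripper":0},{"angular":[0,0,0],"delta_pos":[0,0,0],"gripper":0},{"angular":[0,0,0],"delta_pos":[0,0,0],"gripper":0},{"angular":[0,0,0],"delta_pos":[0,0,0],"gripper":0},{"angular":[0,0,0],"delta_pos":[0,0,0],"gripper":0}]'
```

```text
time: 7.45
tool_pos: [0.5954, 0.0077, 0.0577]
tool_rot: [-0.0, 0.99, -0.14, -0.0]
contact_force: [-0.0, -1.3, -0.1]
gripper_width: 0.999
time: 8.45
tool_pos: [0.5959, 0.0077, 0.0584]
tool_rot: [-0.0, 0.99, -0.14, 0.001]
contact_force: [0.3, -0.2, 5.4]
gripper_width: 0.196
```

```bash

python3 -m crank '[{"angular":[0,0,0],"delta_pos":[0,0,-0.5],"gripper":0},{"angular":[0,0,0],"delta_pos":[0,0,-1],"gripper":0},{"angular":[0,0,0],"delta_pos":[0,0,-1],"gripper":0},{"angular":[0,0,0],"delta_pos":[0,0,-1],"gripper":0},{"angular":[0,0,0],"delta_pos":[0,0,-1],"gripper":0},{"angular":[0,0,0],"delta_pos":[0,0,-1],"gripper":0},{"angular":[0,0,0],"delta_pos":[0,0,-1],"gripper":0},{"angular":[0,0,0],"delta_pos":[0,0,-0.8],"gripper":0},{"angular":[0,0,0],"delta_pos":[0,0,0],"gripper":0}]'
python3 - <<'E'
from h import *
s=state();print(s['time'],s['tool_pos'],s['tool_rot'],s['contact_force'],s['ft_torque'])
for t in 'wrist','side':
    f=grab_frame(t);cv2.imwrite(f'pics/{t}6.png',f[:,:,::-1])
    for n in('handle','cover'): print(t,n,landmark_of(t,n))
p=s['tool_pos']; 
for t in 'wrist','side':print(proj(t,p+[0,0,.006]),proj(t,p-[0,0,.058]))
E
```

```text
time: 9.57
tool_pos: [0.5961, 0.0077, 0.2792]
tool_rot: [-0.0, 0.99, -0.14, 0.002]
contact_force: [0.1, -0.3, -1.4]
gripper_width: 0.196
9.575 [0.59608944 0.00770793 0.27921307] [-8.87381993e-05  9.90100079e-01 -1.40349357e-01  1.97088946e-03] [ 0.12619058 -0.26521069 -1.36307568] [-0.02588111 -0.01797374 -0.04209169]
wrist handle [{'pixel': [257.8, 269.0], 'conf': 0.89}]
wrist cover [{'pixel': [255.4, 211.8], 'conf': 0.75}, {'pixel': [258.0, 268.9], 'conf': 0.54}]
side handle [{'pixel': [212.0, 186.8], 'conf': 0.88}, {'pixel': [194.5, 153.0], 'conf': 0.77}, {'pixel': [143.5, 329.4], 'conf': 0.63}, {'pixel': [290.9, 128.0], 'conf': 0.56}]
side cover [{'pixel': [193.2, 163.7], 'conf': 0.78}, {'pixel': [289.1, 148.1], 'conf': 0.61}, {'pixel': [215.9, 206.8], 'conf': 0.61}]
[[258.51389478 272.89998278]] [[257.81987809 211.19990911]]
[[289.0045491  124.81753085]] [[287.37177061 146.46606941]]
```

View pics/wrist6.png

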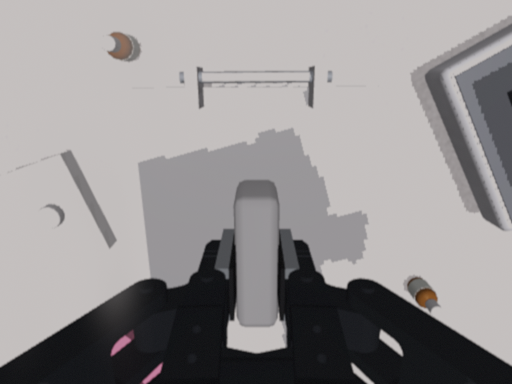

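View pics/side6.png

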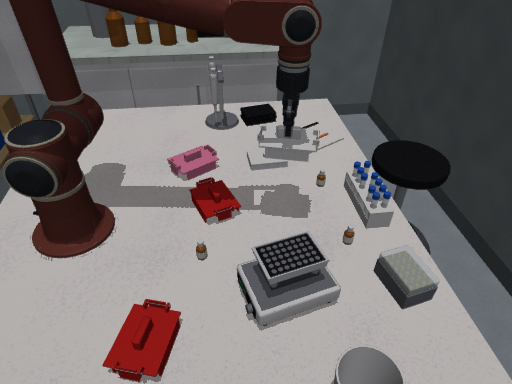

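```bash

python3 -m crank '[{"angular":[0,0,0],"delta_pos":[0.1,0.5,0],"gripper":0},{"angular":[0,0,0],"delta_pos":[0.1,1,0],"gripper":0},{"angular":[0,0,0],"delta_pos":[0.1,1,0],"gripper":0},{"angular":[0,0,0],"delta_pos":[0.1,1,0],"gripper":0},{"angular":[0,0,0],"delta_pos":[0.1,1,0],"gripper":0},{"angular":[0,0,0],"delta_pos":[0.1,1,0],"gripper":0},{"angular":[0,0,0],"delta_pos":[0.1,1,0],"gripper":0},{"angular":[0,0,0],"delta_pos":[0.1,1,0],"gripper":0},{"angular":[0,0,0],"delta_pos":[0.1,1,0],"gripper":0},{"angular":[0,0,0],"delta_pos":[0.1,0.73,0],"gripper":0},{"angular":[0,0,0],"delta_pos":[0.07,0.5,0],"gripper":0}]'
python3 -m crank '[{"angular":[0,0,-1],"delta_pos":[0,0,0],"gripper":0},{"angular":[0,0,-1],"delta_pos":[0,0,0],"gripper":0},{"angular":[0,0,-1],"delta_pos":[0,0,0],"gripper":0},{"angular":[0,0,-1],"delta_pos":[0,0,0],"gripper":0},{"angular":[0,0,-1],"delta_pos":[0,0,0],"gripper":0},{"angular":[0,0,-1],"delta_pos":[0,0,0],"gripper":0},{"angular":[0,0,0],"delta_pos":[0,0,0],"gripper":0},{"angular":[0,0,0],"delta_pos":[0,0,0],"gripper":0}]'
python3 - <<'E'
from h import *
s=state();print(s['time'],s['tool_pos'],s['tool_rot'],s['contact_force'],s['ft_torque'])
q=s['tool_rot'];print('toolyaw',np.degrees(2*np.arctan2(q[2],q[1])))
for t in 'wrist','side':
    f=grab_frame(t);cv2.imwrite(f'pics/{t}7.png',f[:,:,::-1])
p=s['tool_pos']; 
for t in 'wrist','side':print(proj(t,p+[0,0,.006]),proj(t,p-[0,0,.058]))
f=cv2.imread('pics/side7.png')[150:330,200:370];cv2.imwrite('pics/side7z.png',cv2.resize(f,None,fx=3.3,fy=3.3,interpolation=cv2.INTER_CUBIC))
E
```

```text
time: 11.25
tool_pos: [0.5447, -0.2829, 0.2766]
tool_rot: [-0.0, 0.99, -0.141, -0.0]
contact_force: [0.1, -0.5, -1.9]
gripper_width: 0.196
time: 12.25
tool_pos: [0.5452, -0.2815, 0.2768]
tool_rot: [-0.0, 0.993, 0.12, -0.0]
contact_force: [0.3, -0.4, -0.9]
gripper_width: 0.199
12.25 [ 0.54517547 -0.28151893  0.27675358] [-5.60998863e-05  9.92745369e-01  1.20235722e-01 -2.23673768e-05] [ 0.32930183 -0.36899674 -0.89377097] [ 0.01870082 -0.02433043  0.00590023]
toolyaw 13.81141388053976
[[260.05185266 271.33629913]] [[259.04024496 211.95456942]]
[[293.49443349 200.83899027]] [[291.13128574 224.94738311]]
```

View pics/side7z.png

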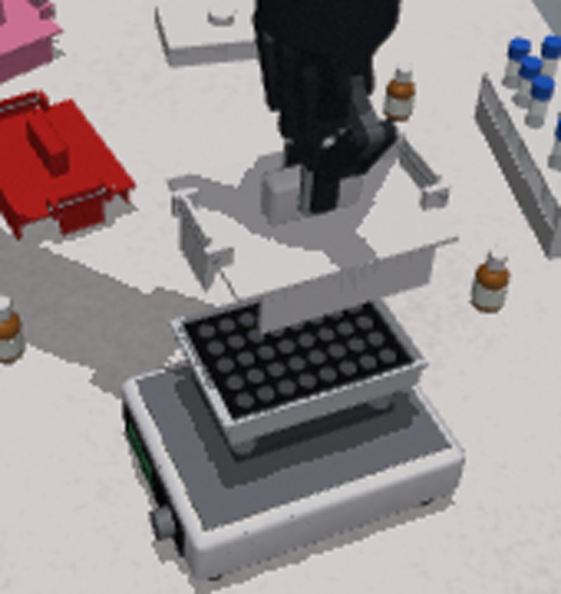

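View pics/wrist7.png

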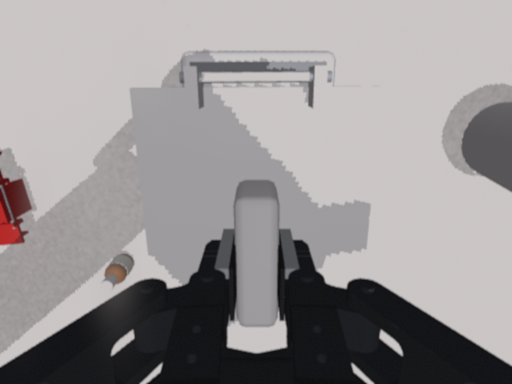

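```bash

python3 -m crank '[{"angular":[0,0,0],"delta_pos":[0.03,0,0.6],"gripper":0},{"angular":[0,0,0],"delta_pos":[0,0,0.6],"gripper":0},{"angular":[0,0,0],"delta_pos":[0,0,0.6],"gripper":0},{"angular":[0,0,0],"delta_pos":[0,0,0.5],"gripper":0},{"angular":[0,0,0],"delta_pos":[0,0,0.3],"gripper":0},{"angular":[0,0,0],"delta_pos":[0,0,0],"gripper":0},{"angular":[0,0,0],"delta_pos":[0,0,0],"gripper":0}]'
python3 - <<'E'
from h import *
s=state();print(s['time'],s['tool_pos'],s['tool_rot'],s['contact_force'],s['ft_torque'])
for t in 'side',:
    f=grab_frame(t);cv2.imwrite(f'pics/{t}8.png',f[:,:,::-1])
f=cv2.imread('pics/side8.png')[150:330,200:370];cv2.imwrite('pics/side8z.png',cv2.resize(f,None,fx=3.3,fy=3.3,interpolation=cv2.INTER_CUBIC))
E
```

```text
time: 13.22
tool_pos: [0.5464, -0.2817, 0.1997]
tool_rot: [0.0, 0.993, 0.121, 0.001]
contact_force: [0.3, -0.1, -1.3]
gripper_width: 0.194
13.225 [ 0.54641971 -0.28165     0.19968726] [4.68660503e-04 9.92689818e-01 1.20691253e-01 5.71216428e-04] [ 0.30366837 -0.07265883 -1.30892876] [-0.00500523 -0.00130918 -0.02577944]
```

View pics/side8z.png

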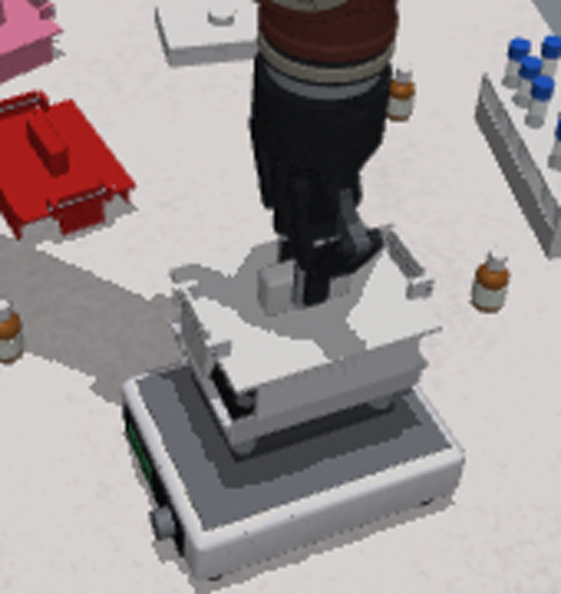

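Aligned; the tray sits between the skirts (zoom ~(230,390)). Now slow pressing.

```bash

python3 -m crank '[{"angular":[0,0,0],"delta_pos":[0,0,0.1],"gripper":0},{"angular":[0,0,0],"delta_pos":[0,0,0.1],"gripper":0},{"angular":[0,0,0],"delta_pos":[0,0,0.1],"gripper":0},{"angular":[0,0,0],"delta_pos":[0,0,0],"gripper":0}]'
python3 -m crank '[{"angular":[0,0,0],"delta_pos":[0,0,0.1],"gripper":0},{"angular":[0,0,0],"delta_pos":[0,0,0.1],"gripper":0},{"angular":[0,0,0],"delta_pos":[0,0,0],"gripper":0}]'
python3 -m crank '[{"angular":[0,0,0],"delta_pos":[0,0,0.1],"gripper":0},{"angular":[0,0,0],"delta_pos":[0,0,0],"gripper":0}]'
```

```text
time: 13.78
tool_pos: [0.5457, -0.2812, 0.1892]
tool_rot: [-0.0, 0.993, 0.121, -0.0]
contact_force: [0.3, 0.3, -1.1]
gripper_width: 0.202
time: 14.15
tool_pos: [0.5458, -0.2812, 0.1833]
tool_rot: [-0.0, 0.993, 0.121, -0.0]
contact_force: [0.3, 0.9, -1.9]
gripper_width: 0.197
time: 14.4
tool_pos: [0.5458, -0.2814, 0.1807]
tool_rot: [0.0, 0.993, 0.121, -0.0]
contact_force: [0.0, -1.3, -1.2]
gripper_width: 0.196
```

```bash

for i in 1 2 3; do python3 -m crank '[{"angular":[0,0,0],"delta_pos":[0,0,0.1],"gripper":0},{"angular":[0,0,0],"delta_pos":[0,0,0],"gripper":0}]' | egrep 'pos|force'; done
```

```text
tool_pos: [0.5457, -0.2814, 0.1775]
contact_force: [-1.4, -0.7, -0.9]
tool_pos: [0.5459, -0.2815, 0.1748]
contact_force: [-0.8, -1.0, 0.5]
tool_pos: [0.5461, -0.2816, 0.1721]
contact_force: [-0.5, -0.4, 1.2]
```

```bash

python3 -m crank '[{"angular":[0,0,0],"delta_pos":[0,0,0.1],"gripper":0},{"angular":[0,0,0],"delta_pos":[0,0,0],"gripper":0}]' | egrep 'pos|force'
python3 -m crank '[{"angular":[0,0,0],"delta_pos":[0,0,0.1],"gripper":0},{"angular":[0,0,0],"delta_pos":[0,0,0],"gripper":0}]' | egrep 'pos|force'
```

```text
tool_pos: [0.5461, -0.2816, 0.1688]
contact_force: [-2.0, -1.2, 2.4]
tool_pos: [0.546, -0.2815, 0.1655]
contact_force: [-1.7, -0.8, 1.7]
```

```bash

for i in 1 2; do python3 -m crank '[{"angular":[0,0,0],"delta_pos":[0,0,0.08],"gripper":0},{"angular":[0,0,0],"delta_pos":[0,0,0],"gripper":0}]' | egrep 'pos|force'; done
```

```text
tool_pos: [0.546, -0.2814, 0.1631]
contact_force: [-0.8, -0.5, 2.1]
tool_pos: [0.5459, -0.2814, 0.1607]
contact_force: [-1.0, -2.1, 1.7]
```

```bash
python3 -m crank '[{"angular":[0,0,0],"delta_pos":[0,0,0.08],"gripper":0},{"angular":[0,0,0],"delta_pos":[0,0,0],"gripper":0}]' | egrep 'pos|force|time'
```

```text
time: 16.4
tool_pos: [0.5459, -0.2814, 0.1583]
contact_force: [-1.1, -2.4, 2.4]
```

```bash
python3 -m crank '[{"angular":[0,0,0],"delta_pos":[0,0,0.08],"gripper":0},{"angular":[0,0,0],"delta_pos":[0,0,0],"gripper":0}]' | egrep 'pos|force|time'
python3 -m crank '[{"angular":[0,0,0],"delta_pos":[0,0,0.08],"gripper":0},{"angular":[0,0,0],"delta_pos":[0,0,0],"gripper":0}]' | egrep 'pos|force|time'
python3 -m crank '[{"angular":[0,0,0],"delta_pos":[0,0,0.06],"gripper":0},{"angular":[0,0,0],"delta_pos":[0,0,0],"gripper":0}]' | egrep 'pos|force|time'
```

```text
time: 16.65
tool_pos: [0.5459, -0.2814, 0.1559]
contact_force: [-1.2, -2.1, 2.8]
time: 16.9
tool_pos: [0.5459, -0.2813, 0.1536]
contact_force: [-1.8, -0.5, 1.6]
time: 17.15
tool_pos: [0.5461, -0.2813, 0.1522]
contact_force: [-1.2, 0.3, 4.6]
```

```bash
python3 -m crank '[{"angular":[0,0,0],"delta_pos":[0,0,0.05],"gripper":0},{"angular":[0,0,0],"delta_pos":[0,0,0],"gripper":0}]' | egrep 'pos|force|time'
python3 -m crank '[{"angular":[0,0,0],"delta_pos":[0,0,0.04],"gripper":0},{"angular":[0,0,0],"delta_pos":[0,0,0],"gripper":0}]' | egrep 'pos|force|time'
```

```text
time: 17.4
tool_pos: [0.5462, -0.2814, 0.151]
contact_force: [-2.3, -0.6, 5.7]
time: 17.65
tool_pos: [0.5463, -0.2814, 0.1501]
contact_force: [-1.4, 0.3, 6.8]
```

```bash
for i in 1 2 3; do python3 -m crank '[{"angular":[0,0,0],"delta_pos":[0,0,0.04],"gripper":0},{"angular":[0,0,0],"delta_pos":[0,0,0],"gripper":0}]' | egrep 'pos|force|time'; done
```

```text
time: 17.9
tool_pos: [0.5464, -0.2815, 0.1492]
contact_force: [-2.5, -0.2, 6.8]
time: 18.15
tool_pos: [0.5465, -0.2816, 0.1484]
contact_force: [-2.1, -0.1, 8.7]
time: 18.4
tool_pos: [0.5463, -0.2817, 0.1472]
contact_force: [-2.7, -0.6, 8.7]
```

```bash
python3 -m crank '[{"angular":[0,0,0],"delta_pos":[0,0,0.04],"gripper":0},{"angular":[0,0,0],"delta_pos":[0,0,0],"gripper":0}]' | egrep 'pos|force|time'
python3 -m crank '[{"angular":[0,0,0],"delta_pos":[0,0,0.04],"gripper":0},{"angular":[0,0,0],"delta_pos":[0,0,0],"gripper":0}]' | egrep 'pos|force|time'
python3 - <<'E'
from h import *
f=grab_frame('side')[:,:,::-1];cv2.imwrite('pics/side9z.png',cv2.resize(f[150:330,200:370],None,fx=3.3,fy=3.3,interpolation=cv2.INTER_CUBIC))
E
```

```text
time: 18.65
tool_pos: [0.5461, -0.2814, 0.1441]
contact_force: [-0.3, -1.0, 2.3]
time: 18.9
tool_pos: [0.5461, -0.2814, 0.1434]
contact_force: [-1.3, -0.7, 3.1]
```

View pics/side9z.png

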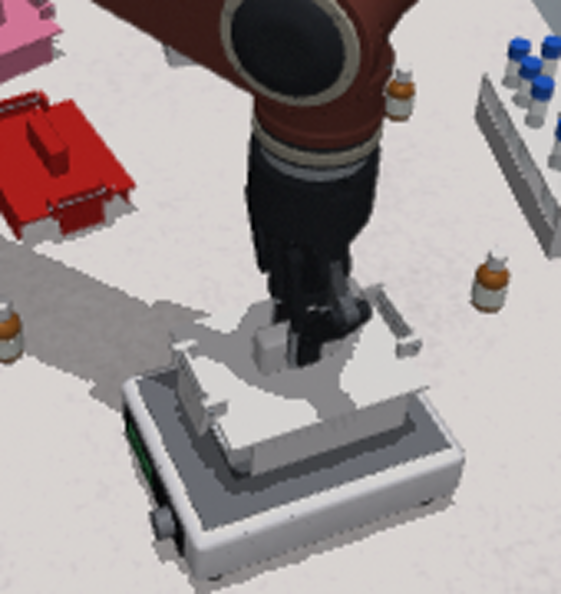

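```bash
for i in 1 2 3; do python3 -m crank '[{"angular":[0,0,0],"delta_pos":[0,0,0.04],"gripper":0},{"angular":[0,0,0],"delta_pos":[0,0,0],"gripper":0}]' | egrep 'pos|rot|force|time'; done
```

```text
time: 19.2
tool_pos: [0.5462, -0.2814, 0.1425]
tool_rot: [0.0, 0.993, 0.121, 0.0]
contact_force: [-2.5, -0.6, 5.6]
time: 19.45
tool_pos: [0.5462, -0.2814, 0.1418]
tool_rot: [0.0, 0.993, 0.121, 0.0]
contact_force: [-2.5, 0.5, 6.7]
time: 19.7
tool_pos: [0.5462, -0.2814, 0.1411]
tool_rot: [0.0, 0.993, 0.121, 0.0]
contact_force: [-3.1, 0.6, 8.4]
```

```bash
for i in 1 2 3; do python3 -m crank '[{"angular":[0,0,0],"delta_pos":[0,0,0.04],"gripper":0},{"angular":[0,0,0],"delta_pos":[0,0,0],"gripper":0}]' | egrep 'pos|force|time'; done
python3 - <<'E'
from h import *
s=state();print(s['ft_torque'])
for c,b in(('side',(220,220,330,330)),('wrist',(100,0,400,380))):
    f=grab_frame(c)[:,:,::-1][b[1]:b[3],b[0]:b[2]];k=5 if c=='side' else 1.5
    cv2.imwrite(f'pics/{c}10z.png',cv2.resize(f,None,fx=k,fy=k,interpolation=cv2.INTER_CUBIC))
E
```

```text
time: 19.95
tool_pos: [0.5462, -0.2814, 0.1403]
contact_force: [-5.3, 1.4, 9.8]
time: 20.2
tool_pos: [0.5462, -0.2815, 0.1396]
contact_force: [-5.4, 1.4, 13.1]
time: 20.45
tool_pos: [0.5463, -0.2814, 0.1388]
contact_force: [-6.1, 2.1, 14.4]
[0.36674708 1.06756344 0.03512053]
```

View pics/side10z.png

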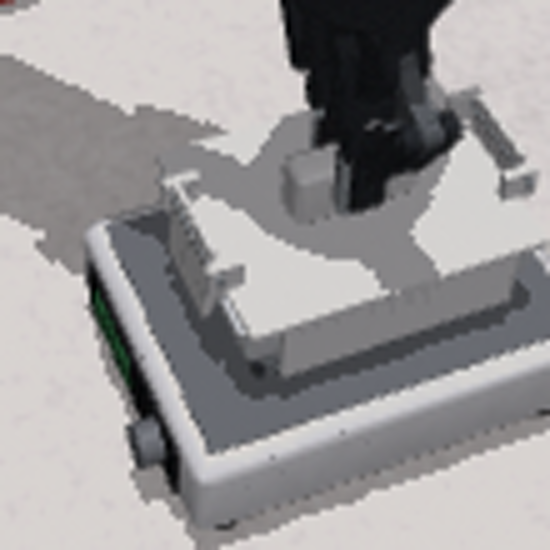

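View pics/wrist10z.png

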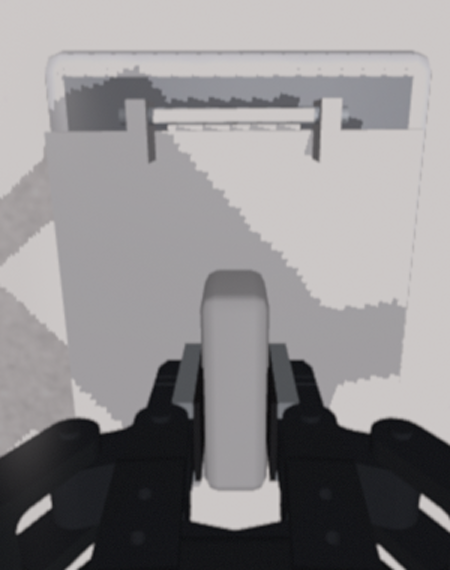

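```bash
python3 -m crank '[{"angular":[0,0,0],"delta_pos":[0,0,-0.1],"gripper":0},{"angular":[0,0,0],"delta_pos":[0,0,-0.1],"gripper":0},{"angular":[0,0,0],"delta_pos":[0,0,0],"gripper":0}]' | egrep 'pos|force|time'
python3 -m crank '[{"angular":[0,0,0],"delta_pos":[0,0,-0.1],"gripper":0},{"angular":[0,0,0],"delta_pos":[0,0,0],"gripper":0}]' | egrep 'pos|force|time'
python3 -m crank '[{"angular":[0,0,0],"delta_pos":[0,0,-0.1],"gripper":0},{"angular":[0,0,0],"delta_pos":[0,0,0],"gripper":0}]' | egrep 'pos|force|time'
```

```text
time: 20.92
tool_pos: [0.5461, -0.2814, 0.1426]
contact_force: [-1.9, -0.5, 5.6]
time: 21.18
tool_pos: [0.5459, -0.2813, 0.1445]
contact_force: [0.8, -1.5, 0.7]
time: 21.42
tool_pos: [0.5452, -0.2807, 0.1468]
contact_force: [-0.1, -0.1, -2.2]
```

```bash
python3 -m crank '[{"angular":[0,0,0],"delta_pos":[0,0,-0.1],"gripper":0},{"angular":[0,0,0],"delta_pos":[0,0,0],"gripper":0}]' | egrep 'pos|force|time'
python3 - <<'E'
from h import *
for c,b in(('side',(220,220,330,330)),('wrist',(100,0,400,380))):
    f=grab_frame(c)[:,:,::-1][b[1]:b[3],b[0]:b[2]];k=5 if c=='side' else 1.5
    cv2.imwrite(f'pics/{c}11z.png',cv2.resize(f,None,fx=k,fy=k,interpolation=cv2.INTER_CUBIC))
E
```

```text
time: 21.68
tool_pos: [0.545, -0.2807, 0.1489]
contact_force: [0.4, -1.4, -11.5]
```

View pics/side11z.png

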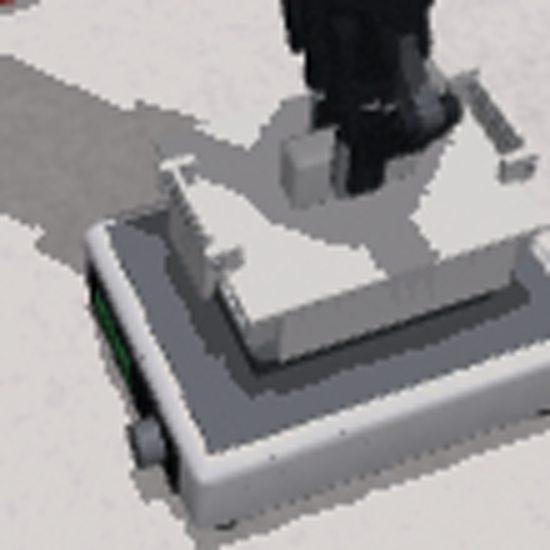

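Pulling up meets 10 N, so the clips hold. I'll press back to light contact, then open.

```bash
python3 -m crank '[{"angular":[0,0,0],"delta_pos":[0,0,0.1],"gripper":0},{"angular":[0,0,0],"delta_pos":[0,0,0.1],"gripper":0},{"angular":[0,0,0],"delta_pos":[0,0,0],"gripper":0}]' | egrep 'pos|force|time'
python3 -m crank '[{"angular":[0,0,0],"delta_pos":[0,0,0.05],"gripper":0},{"angular":[0,0,0],"delta_pos":[0,0,0],"gripper":0}]' | egrep 'pos|force|time'
```

```text
time: 22.15
tool_pos: [0.5464, -0.2818, 0.1464]
contact_force: [-2.2, 0.9, -0.9]
time: 22.4
tool_pos: [0.5466, -0.282, 0.1448]
contact_force: [-1.8, -1.0, 1.5]
```

```bash
python3 -m crank '[{"angular":[0,0,0],"delta_pos":[0,0,0.1],"gripper":0},{"angular":[0,0,0],"delta_pos":[0,0,0],"gripper":0}]' | egrep 'pos|force|time'
python3 -m crank '[{"angular":[0,0,0],"delta_pos":[0,0,-0.05],"gripper":0},{"angular":[0,0,0],"delta_pos":[0,0,0],"gripper":0}]' | egrep 'pos|force|time'
```

```text
time: 22.65
tool_pos: [0.5466, -0.282, 0.1423]
contact_force: [-3.7, 0.5, 5.9]
time: 22.9
tool_pos: [0.5466, -0.282, 0.1432]
contact_force: [-1.3, -1.5, 4.4]
```

Open partly at first, then fully, then rise.

```bash
python3 -m crank '[{"angular":[0,0,0],"delta_pos":[0,0,0],"gripper":0.6},{"angular":[0,0,0],"delta_pos":[0,0,0],"gripper":0.6},{"angular":[0,0,0],"delta_pos":[0,0,0],"gripper":1},{"angular":[0,0,0],"delta_pos":[0,0,0],"gripper":1},{"angular":[0,0,0],"delta_pos":[0,0,0],"gripper":1},{"angular":[0,0,0],"delta_pos":[0,0,0],"gripper":1}]'
python3 - <<'E'
from h import *
f=grab_frame('wrist')[:,:,::-1];cv2.imwrite('pics/w12.png',f)
E
```

```text
time: 23.65
tool_pos: [0.546, -0.2814, 0.1421]
tool_rot: [-0.0, 0.993, 0.121, 0.0]
contact_force: [-0.5, 0.2, 1.0]
gripper_width: 1.001
```

View pics/w12.png

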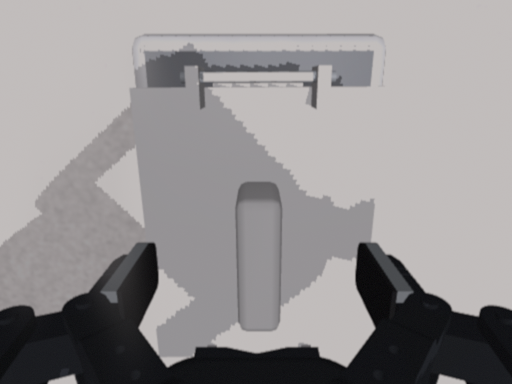

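Handle (258,257) stands free between the open fingers; rise.

```bash
python3 -m crank '[{"angular":[0,0,0],"delta_pos":[0,0,-0.5],"gripper":1},{"angular":[0,0,0],"delta_pos":[0,0,-1],"gripper":1},{"angular":[0,0,0],"delta_pos":[0,0,-1],"gripper":1},{"angular":[0,0,0],"delta_pos":[0,0,-1],"gripper":1},{"angular":[0,0,0],"delta_pos":[0,0,-1],"gripper":1},{"angular":[0,0,0],"delta_pos":[0,0,-1],"gripper":1},{"angular":[0,0,0],"delta_pos":[0,0,0],"gripper":1},{"angular":[0,0,0],"delta_pos":[0,0,0],"gripper":1},{"angular":[0,0,0],"delta_pos":[0,0,0],"gripper":1}]'
python3 - <<'E'
from h import *
f=grab_frame('wrist')[:,:,::-1];cv2.imwrite('pics/w13.png',f)
print(landmark_of('wrist','handle')); h=landmark_of('wrist','handle')
print(onz('wrist',h[0]['pixel'],.148))
f=grab_frame('side')[:,:,::-1];cv2.imwrite('pics/side13z.png',cv2.resize(f[210:330,215:345],None,fx=4.5,fy=4.5,interpolation=cv2.INTER_CUBIC))
h2=landmark_of('side','handle');print(h2)
E
```

```text
time: 24.82
tool_pos: [0.5454, -0.281, 0.3051]
tool_rot: [-0.001, 0.993, 0.121, -0.001]
contact_force: [0.1, -0.5, 0.5]
gripper_width: 0.997
[{'pixel': [259.0, 168.1], 'conf': 0.66}]
[ 0.54610153 -0.28135302  0.148     ]
[{'pixel': [141.9, 326.8], 'conf': 0.9}, {'pixel': [215.6, 185.9], 'conf': 0.82}, {'pixel': [293.4, 251.0], 'conf': 0.75}, {'pixel': [194.6, 148.4], 'conf': 0.68}]
```

View pics/w13.png

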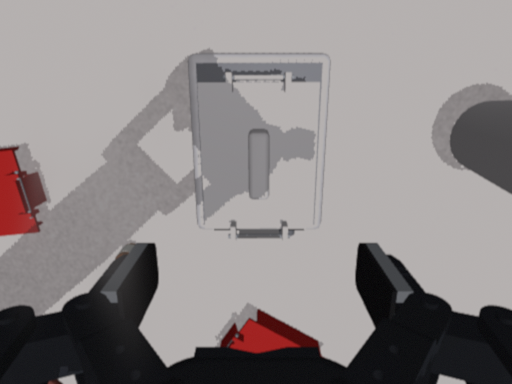

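View pics/side13z.png

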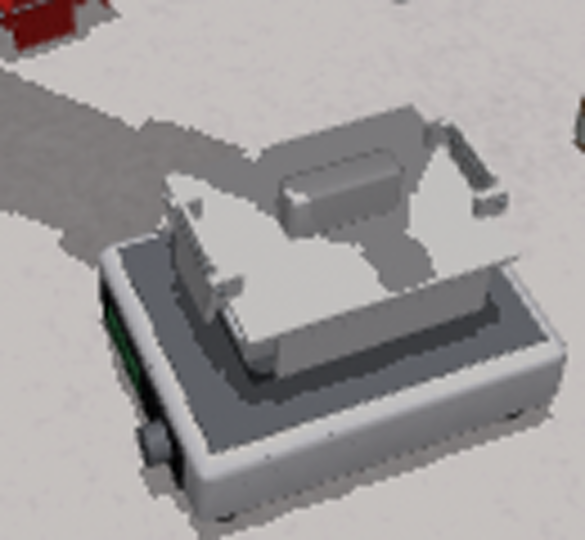

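```bash
python3 -c "
from plant import *
print(job_done())"
```

```text
the job is handed in; nothing more can be done
None
```

I set the white clip cover on the shaker tray, pressed it down until the clips snapped, released it and handed the job in at about 25 s. `job_done()` gives no verdict, so whether it passed is unconfirmed.

**Placing:** I picked the cover up by its handle and set it over the tray at about (0.546, -0.282), turned 13.8° to match it.

**Pressing:** I pressed in steps of 1 to 3 mm.
- **Carriage:** it slid down at about 4 N and stopped.
- **Snap:** the force rose to about 10 N, then dropped to about 4 N in a single snap.
- **After the snap:** it then climbed steadily to about 16 N with no second drop. I never read the 25 N limit being approached.

**Checks that agreed:**
- **Upward pull:** it met about 10 N, so the clips hold. I pressed the cover lightly back down before letting go.
- **Last pictures:** they show the cover level and both clip arms upright. The handle measured at (0.546, -0.281), under 1 mm from where I had measured the tray's centre.
- **Gripper:** it was open and about 0.16 m above where I let go.

**What is less certain:**
- **Clips:** I had no direct reading of either clip joint. That both snapped is inferred from the single force drop, the pull test and the pictures.
- **Side force:** about 6 N appeared at the hardest press and faded when I eased off.
- **Camera disagreement:** the top camera put the cover about 5 mm and the tray about 3 mm away from the wrist camera's figures. I used the wrist camera for both.
- **Lid and vials:** no move went near them, but I did not measure their positions again at the end.

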